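# Shim the rocking readout stand

### The job

Stop the small instrument stand on the bench from rocking: its near left foot is too short and the plate leans down to that corner. With your fingertips push the loose wooden wedge by its upright heel, thin edge first, under that foot until the stand sits level, and leave the wedge there. Only slide the wedge, never lift it; do not touch or shove the stand itself, and leave the things around alone.

Things in the scene. Friction and masses are not known exactly. Their poses are not given: they have to be found in the camera images.
- stand: Loose instrument stand, 2 kg: aluminium plate 190 (x) x 160 (y) x 10 mm on four ball feet (24 mm, at x +-70, y +-58 mm), a grey readout box and a cradled camera head on top, 100 mm high. Origin: 34 mm under the plate's middle, at bench level when level; x points away from the robot, z up. The foot at x -70, y +58 ends 8 mm higher than the others: the plate leans 5 degrees to it at the start.
- short_foot (a point): The lowest point of the short foot (ball of 12 mm radius): on the bench at the start, 8 mm above it when the stand is level. The plate's edge lies 20 mm beyond it toward the wedge.
- wedge: Loose light wooden wedge, 96 (x) x 60 (y) mm, 0.1 kg, flat on the bench, pointing roughly at the short foot. Origin: middle of its underside; x points to the thin edge (x +48 mm, 2 mm thick); from there the top rises 1 in 6 up to the heel block (x -48 to -32 mm, full width, 34 mm high). It is 8 mm thick at x +12 mm: with the foot there the stand is level. Pushing takes 5 to 20 N.
- wedge_heel (a point): Middle of the flat back face of the wedge's heel, 12 mm above the bench: where the wedge is pushed, along the wedge's x.
- spare_head: Bystander: stainless camera head, 24 mm diameter, 95 mm tall, standing upright on the bench to the right of the wedge's path. Origin: centre of its underside.
- glue: Bystander: white glue bottle with a pointed cap, 36 mm diameter, 105 mm tall, standing to the left. Origin: centre of its underside.
- battery: Bystander: dark battery pack, 52x72x40 mm, lying to the right. Origin: centre of its underside.

How it is judged (in metres and radians):
At the end, for the whole second after the job is handed in: The stand is level within 0.014 rad (0.8 degrees) and at rest, its short foot carried by the wedge (contact over 0.3 N, foot within 36 mm of the wedge's middle, over 6 mm above the bench); the wedge lies flat on the bench (angle between stand's own z axis and vertical below 0.014 rad and contact force between wedge and stand above 0.3 N and horizontal distance between short_foot and wedge below 0.036 m and height (world z) of short_foot above 0.006 m and angle between wedge's own z axis and vertical below 0.05 rad and height (world z) of wedge below 0.004 m and linear speed of each of stand, wedge below 0.01 m/s); the robot touches nothing.
It fails at once if the wedge is lifted off the bench (10 mm) (height (world z) of wedge above 0.01 m).
It fails at once if the robot touches the stand (over 2 N) (contact force between any of the fingers, the arm and stand above 2 N).
It fails at once if the stand is shoved more than 25 mm (distance of stand from where it was at the start of the episode above 0.025 m).
It fails at once if a bystander is shifted more than 20 mm (distance of any of spare_head, glue, battery from where it was at the start of the episode above 0.02 m).
It also fails if it takes over 38 s, if anything falls off the work surface, if the arm or the gripper's body presses on something with over 40 N, if the wrist force passes 120 N, or if a joint passes its speed limit or range.

### The arm

A 6-joint arm with a two-finger parallel gripper is mounted at the origin on a cart in front of the work surface, level with it; the furniture and walls round the work are solid. World frame = base frame: x ahead of the robot, y to its left, z up, the work surface at z = 0. Lengths are in m, angles in degrees, forces in N, time in s.
With the tool pointing down it reaches from about 0.35 to 0.725 m from the base axis. Payload 6 kg.
Tool frame: the origin (TCP) lies between the finger pads; the fingertips stand 19 mm ahead of it and the grasp point (between the pads) is the TCP; z points along the fingers, y is the line along which they close (so a half turn about z gives the same grasp; the last joint's range is limited). The gripper opens to 85 mm and grips with 20 to 120 N. Pads are 22 mm wide; open, the fingers measure 114 mm over their backs; the gripper's body (76 mm by 85 mm) begins 54 mm behind the grasp point. The pads swing forward as they close: fully open they stand 13 mm farther back than shut.
Start: joints at [-49.979, 2.303, 4.859, 0, -92.561, -19.12], TCP at [0.214, -0.56, 0.224] pointing down, gripper open.
Joint ranges: [-146.85, 146.85], [-73.84, 115.35], [-62.03, 85.46], [-188.31, 113.3], [-161.28, -10.13], [-171.36, 171.36]. Speed limits (degrees/s): [147.25, 147.25, 172.46, 180, 180, 180].

### API

Orientations are given as a 3x3 rotation matrix whose columns are the frame's x, y, z axes.
In Python, from workcell import get_obs, imaging, r gives the robot as it stands.
- The arm moves only by the tool arm_command, never from a script. Its argument "commands" is a list of rows, each a list of 6 numbers: the shift along the tool's x, y, z in mm, then the turn, a rotation vector about the tool's x, y, z in degrees. In form: [[x, y, z, rx, ry, rz], ...]. A call has 1 to 8 rows; each row is the pose to reach, as a shift and turn from the pose commanded when the call began, along the tool's axes at that moment; what a row does not reach only later rows make up. A row lasts 1/12 s, in which the tool goes at most 41.7 mm and 7.16 degrees, less where a joint would pass 70% of its speed; a pose out of reach is approached as far as the arm can. A call with a gripper value outside its range is refused whole. "gripper" is the opening, from 0 (shut) to 1 (fully open), set as the call begins (left out, the last holds). The fingers move at their own pace and stop on an object; the grip force is fixed at half the most. Time passes only in rows, so rows that repeat a pose let the fingers close. It gives the time, the measured TCP pose, the force, the opening and the grip force at its end, in the units of the state.
- get_obs(): the state, without advancing time (a new reading comes with each control period).
- imaging.camera(name): name is "scene" or "top" or "wrist"; returns a dict with "frame" (400x640x3 uint8, red, green, blue), "depth" (400x640 float32, m along the optical axis (not along the pixel's ray), 0 where there is no reading), "fx", "fy", "cx", "cy" (pixels), "camera_from_world" (4x4, takes a point from world to camera coordinates). Camera axes: x right, y up, looking along -z (the intrinsics and any distortion apply to the point x, -y, -z); pixel columns grow to the right and rows downward; lengths in m; the calibration is good to about 2 mm. The wrist camera is an equidistant fisheye: a pixel r from the principal point sees the ray r / f radians off the axis. A picture is of the moment at which its call begins.
- r.finish_job(): hands the job in; it is judged then, once.
The state is a dict: "clock": time; "joint_pos": joint angles; "joint_vel": joint speeds; "joint_efforts": joint torques, N m; "eef_pos": TCP position; "orientation": TCP orientation; "ft_force": force on the tool from outside, world axes, zero at the start; "ft_torque": the same for the moment, N m; "width": finger opening in m; "grasp_force": force on a finger pad.
Only numpy, scipy, OpenCV 4.12 (cv2) and the standard library are available. Lean on these libraries where they do the work, as an engineer would, in place of code of your own. Each camera call takes 0.05 s, during which the arm holds its last target. There are 200 camera calls.

## Working session

There is one attempt and no reset: what is moved stays moved. The work goes in short steps, Python scripts to look and compute and a tool call to move; the robot and the scene stay as the last step left them, time stands still between calls to the robot, and variables do not carry over. Pictures are saved under pics/ and viewed, at most 10 in all, crops included, and the job is handed in when it is done.

Besides the shell and the picture viewer there is one more tool, called after "Call:" as name(argument=value, ...), one argument or row to a line, values as JSON. arm_command: Moves the arm, as the interface text tells. Its arguments: {"type":"object","properties":{"commands":{"type":"array","items":{"type":"array","items":{"type":"number"}}},"gripper":{"type":"number"}},"required":["commands"]}

```bash
mkdir -p pics
cat > h.py <<'E'
import numpy as np, cv2
from workcell import get_obs, imaging, r
def cam(n):
    c=imaging.camera(n); c['W']=np.linalg.inv(c['camera_from_world']); return c
def cloud(c):
    v,u=np.mgrid[0:400,0:640]; d=c['depth']
    p=np.stack([(u-c['cx'])/c['fx']*d,-(v-c['cy'])/c['fy']*d,-d,np.ones_like(d)],-1)
    return (p@c['W'].T)[...,:3]
E
python3 - <<'E'
from h import *
a=cam('top');b=cam('scene')
np.savez('v0.npz',top=a['frame'],pt=cloud(a),scene=b['frame'],ps=cloud(b))
im=np.hstack([a['frame'],b['frame']])[:,:,::-1]
cv2.imwrite('pics/a.png',a['frame'][:,:,::-1]);cv2.imwrite('pics/b.png',b['frame'][:,:,::-1])
o=get_obs();print(o['clock'],o['eef_pos'],o['orientation'],o['width'],o['ft_force'])
print(a['W'],b['W'])
E
```

```text
0.1 [ 0.21402717 -0.56021418  0.2228827 ] [[-9.34191086e-01 -3.56772441e-01 -6.63311555e-04]
 [-3.56773042e-01  9.34189973e-01  1.44611195e-03]
 [ 1.03726112e-04  1.58759658e-03 -9.99998734e-01]] 0.0854624408993892 [ 1.14823523 -0.70861749 -0.15693437]
[[ 0.00885796  0.99351977 -0.11331371  0.40346194]
 [-0.99981884  0.00689049 -0.01774289  0.02371559]
 [-0.01684713  0.11345035  0.99340082  1.39705724]
 [ 0.          0.          0.          1.        ]] [[ 0.11636916 -0.75300571  0.64764235  1.43828131]
 [ 0.99318401  0.08388173 -0.08092826 -0.05967923]
 [ 0.00661408  0.65264558  0.75763448  1.04919759]
 [ 0.          0.          0.          1.        ]]
```

View pics/a.png

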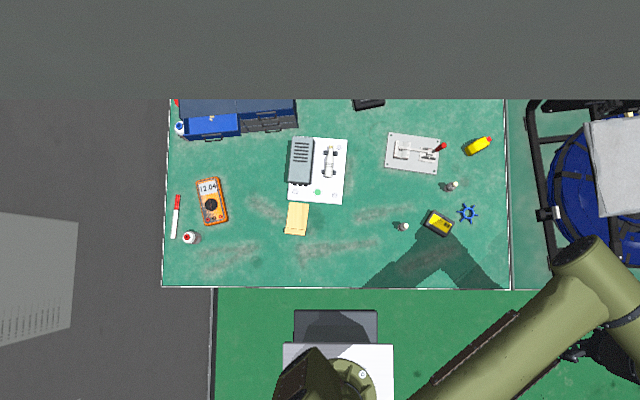

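View pics/b.png

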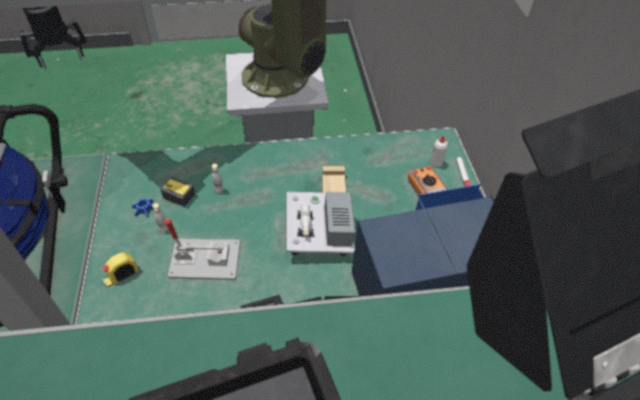

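The top view shows the wedge at about (296,218), with its heel toward the robot (row ~233). The stand is at (318,170), the glue at (190,237), and the spare head at about (403,226), with the battery beyond it at (437,222).

Run:
```python
from h import *
z=np.load('v0.npz');f=z['top'];p=z['pt']
hsv=cv2.cvtColor(f,cv2.COLOR_RGB2HSV)
print(hsv[220,296],hsv[232,293],hsv[190,310],p[280,250],p[300-50,330])
m=((hsv[...,0]>12)&(hsv[...,0]<32)&(hsv[...,1]>60)&(hsv[...,2]>120)).astype(np.uint8)
m[:,:270]=0;m[:,330:]=0;m[:195]=0;m[245:]=0
P=p[m>0];print(len(P),P.min(0),P.max(0))
print('heel',P[P[:,2]>.025].mean(0),P[P[:,2]>.025].min(0),P[P[:,2]>.025].max(0),(P[:,2]>.025).sum())
r_=cv2.minAreaRect((P[:,:2]*1000).astype(np.float32));print('rect mm',r_)
c=np.cov(P[:,:2].T);print(np.linalg.eigh(c))
pm=((hsv[...,1]<40)&(hsv[...,2]>170)).astype(np.uint8);pm[:,:280]=0;pm[:,355:]=0;pm[:130]=0;pm[210:]=0
Q=p[pm>0];Q=Q[(Q[:,2]>.02)&(Q[:,2]<.065)];A=np.c_[Q[:,:2],np.ones(len(Q))];print('plane',np.linalg.lstsq(A,Q[:,2],rcond=None)[0],len(Q))
ct=cv2.convexHull((Q[:,:2]*1000).astype(np.float32));print('plate',cv2.minAreaRect(ct),Q.min(0),Q.max(0))
# all objects above bench
for n,b in dict(glue=(180,200,228,245),head=(396,412,215,235),bat=(422,455,208,236)).items():
    q=p[b[2]:b[3],b[0]:b[1]].reshape(-1,3);q=q[q[:,2]>.02];print(n,q.min(0),q.max(0))
cv2.imwrite('pics/c.png',cv2.resize(f[125:245,260:360,::-1],None,fx=5,fy=5,interpolation=cv2.INTER_CUBIC))
```

```text
[ 25  69 254] [ 25  78 255] [120   1 254] [ 0.3268763   0.25953418 -0.00255037] [ 0.41683008  0.02445466 -0.00051392]
649 [ 0.40346194  0.02371559 -0.00468299] [0.55890268 0.16212854 1.39705724]
heel [0.46917177 0.12445727 0.07295656] [0.40346194 0.02371559 0.0259541 ] [0.48248506 0.15553777 1.39705724] 105
rect mm ((470.8028564453125, 108.11619567871094), (192.16986083984375, 98.50756072998047), 24.27464485168457)
EighResult(eigenvalues=array([0.0003581 , 0.00083193]), eigenvectors=array([[-0.0201176 , -0.99979762],
       [-0.99979762,  0.0201176 ]]))
plane [ 0.05049315 -0.06927291  0.01588067] 2113
plate ((652.0921020507812, 63.3629150390625), (158.6950225830078, 190.36814880371094), 84.77359008789062) [ 0.55167779 -0.02298695  0.02699249] [0.74917907 0.14879298 0.06452259]
glue [0.40346194 0.02371559 0.02113713] [0.46715717 0.43739753 1.39705724]
head [ 0.40346194 -0.19269415  0.02312524] [0.49722979 0.02371559 1.39705724]
bat [ 0.40346194 -0.33199575  0.02003672] [0.53525592 0.02371559 1.39705724]
```

View pics/c.png

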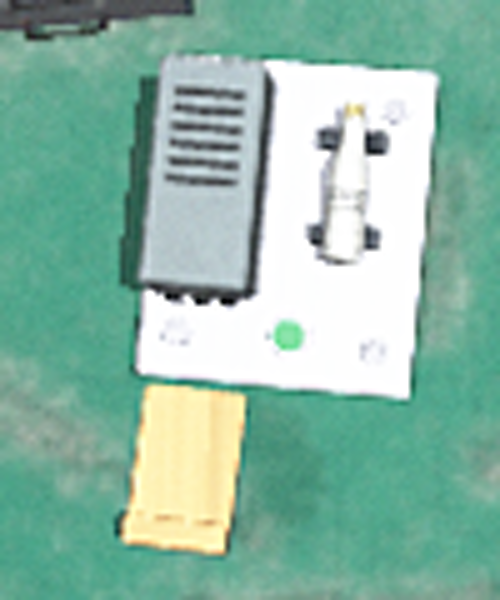

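Run:
```python
from h import *
z=np.load('v0.npz');f=z['top'];p=z['pt']
hsv=cv2.cvtColor(f,cv2.COLOR_RGB2HSV)
m=((hsv[...,0]>12)&(hsv[...,0]<32)&(hsv[...,1]>50)&(hsv[...,2]>120)).astype(np.uint8)
m[:,:275]=0;m[:,320:]=0;m[:195]=0;m[245:]=0
def rect(P):
    print(len(P),P.min(0).round(4),P.max(0).round(4),cv2.minAreaRect((P[:,:2]*1000).astype(np.float32)))
P=p[(m>0)&(p[...,2]<.1)]
rect(P);rect(P[P[:,2]>.028]);rect(P[P[:,2]<.022])
for n,b in dict(glue=(175,205,223,250),head=(394,414,213,238),bat=(418,458,205,240)).items():
    q=p[b[2]:b[3],b[0]:b[1]].reshape(-1,3);q=q[(q[:,2]>.015)&(q[:,2]<.2)];print(n,q.min(0),q.max(0))
```

```text
664 [ 0.4598  0.0906 -0.0047] [0.5589 0.1621 0.0394] ((510.0450744628906, 125.58381652832031), (65.35749053955078, 96.91089630126953), 83.49445343017578)
108 [0.4616 0.0974 0.0291] [0.4792 0.1555 0.0394] ((470.5249328613281, 126.8011474609375), (58.36125946044922, 15.893436431884766), 83.3866958618164)
551 [ 0.4598  0.0906 -0.0047] [0.5589 0.1621 0.021 ] ((510.0450744628906, 125.58381652832031), (65.35749053955078, 96.91089630126953), 83.49445343017578)
glue [0.43243551 0.39341618 0.01623338] [0.49187827 0.48224302 0.10665365]
head [ 0.47543659 -0.19269415  0.01699217] [ 0.49722979 -0.17312323  0.09983493]
bat [ 0.45924643 -0.33199575  0.01561997] [ 0.53525592 -0.24733426  0.05037541]
```

Call:
arm_command(
  commands=[
    [-31,25,0,0,0,3],
    [-62,50,0,0,0,6],
    [-93,76,0,0,0,9],
    [-124,101,0,0,0,12],
    [-155,127,0,0,0,15],
    [-186,152,0,0,0,18],
    [-217,178,0,0,0,21],
    [-248,203,0,0,0,24],
  ],
  gripper=0.25,
)

```text
clock: 0.77
eef_pos: [0.3736, -0.2804, 0.2236]
orientation: [[-0.998, 0.057, 0.0], [0.057, 0.998, 0.0], [-0.0, 0.0, -1.0]]
ft_force: [1.0, 0.2, 0.9]
width: 0.0212
grasp_force: 0.0
```

Call:
arm_command(
  commands=[
    [-2,40,0,0,0,1],
    [-4,80,0,0,0,2],
    [-6,120,0,0,0,3],
    [-8,160,0,0,0,3.4],
    [-10,200,0,0,0,3.4],
    [-12,240,0,0,0,3.4],
    [-14,280,0,0,0,3.4],
    [-16,320,0,0,0,3.4],
  ],
)

```text
clock: 1.43
eef_pos: [0.4061, 0.0383, 0.2239]
orientation: [[-0.994, 0.113, 0.001], [0.113, 0.994, 0.001], [-0.0, 0.001, -1.0]]
ft_force: [1.2, 0.1, 0.6]
width: 0.021
grasp_force: 0.0
```

Call:
arm_command(
  commands=[
    [0,40,20,0,0,0],
    [0,75,50,0,0,0],
    [0,88,85,0,0,0],
    [0,88,110,0,0,0],
    [0,88,110,0,0,0],
    [0,88,110,0,0,0],
  ],
)

```text
clock: 1.93
eef_pos: [0.416, 0.1231, 0.1132]
orientation: [[-0.994, 0.113, -0.002], [0.113, 0.994, -0.002], [0.002, -0.003, -1.0]]
ft_force: [-0.6, 0.6, 2.0]
width: 0.0212
grasp_force: 0.0
```

Run:
```python
from h import *
c=cam('wrist');a=cam('top')
cv2.imwrite('pics/w1.png',c['frame'][:,:,::-1])
cv2.imwrite('pics/t1.png',cv2.resize(a['frame'][150:270,240:360,::-1],None,fx=4,fy=4))
print(c['fx'],c['cx'],c['cy'],c['W'])
```

```text
309.70691628693146 315.8882775953835 200.89195002522797 [[ 0.11297826 -0.94418308 -0.3094418   0.33617391]
 [ 0.99359645  0.1069151   0.03654119  0.13209757]
 [-0.00141758 -0.31158863  0.95021604  0.26313094]
 [ 0.          0.          0.          1.        ]]
```

View pics/w1.png

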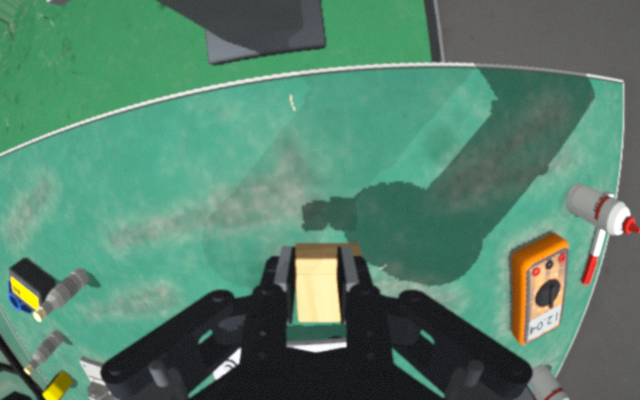

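The wrist view shows the heel top between the fingers at columns 296–340, rows 243–256, centred between the fingertips at about column 319. Next I'll cast its corners onto z = 34 mm.

Run:
```python
from h import *
c=cam('wrist');W=c['W']
def ray(u,v,z):
    d=np.array([u-c['cx'],v-c['cy']])/c['fx'];t=np.hypot(*d);k=np.sin(t)/t
    D=W[:3,:3]@np.array([d[0]*k,-d[1]*k,-np.cos(t)]);return W[:3,3]+D*(z-W[2,3])/D[2]
for uv in [(318,243.5),(318,256),(318,323),(296,323),(340,323)]:
    print(uv,ray(*uv,.034),ray(*uv,.003))
h=cv2.cvtColor(c['frame'],cv2.COLOR_RGB2HSV)[:,:,:]
print([(v,list(h[v,318])) for v in range(236,262,2)],[(v,list(h[v,318])) for v in range(312,330,2)])
```

```text
(318, 243.5) [0.45109873 0.12142887 0.034     ] [0.46635052 0.11999418 0.003     ]
(318, 256) [0.46290893 0.12010602 0.034     ] [0.47974004 0.11849444 0.003     ]
(318, 323) [0.53754777 0.11178445 0.034     ] [0.56436001 0.10906006 0.003     ]
(296, 323) [0.5352817  0.09061758 0.034     ] [0.56179091 0.08506263 0.003     ]
(340, 323) [0.54033924 0.13292719 0.034     ] [0.56752476 0.13303012 0.003     ]
[(236, [np.uint8(77), np.uint8(84), np.uint8(177)]), (238, [np.uint8(71), np.uint8(68), np.uint8(166)]), (240, [np.uint8(24), np.uint8(78), np.uint8(127)]), (242, [np.uint8(17), np.uint8(109), np.uint8(117)]), (244, [np.uint8(18), np.uint8(114), np.uint8(119)]), (246, [np.uint8(18), np.uint8(109), np.uint8(129)]), (248, [np.uint8(18), np.uint8(107), np.uint8(126)]), (250, [np.uint8(17), np.uint8(111), np.uint8(131)]), (252, [np.uint8(17), np.uint8(114), np.uint8(127)]), (254, [np.uint8(18), np.uint8(116), np.uint8(170)]), (256, [np.uint8(22), np.uint8(96), np.uint8(247)]), (258, [np.uint8(25), np.uint8(81), np.uint8(254)]), (260, [np.uint8(25), np.uint8(80), np.uint8(254)])] [(312, [np.uint8(27), np.uint8(70), np.uint8(254)]), (314, [np.uint8(26), np.uint8(72), np.uint8(254)]), (316, [np.uint8(26), np.uint8(79), np.uint8(253)]), (318, [np.uint8(31), np.uint8(64), np.uint8(211)]), (320, [np.uint8(79), np.uint8(113), np.uint8(162)]), (322, [np.uint8(80), np.uint8(124), np.uint8(105)]), (324, [np.uint8(78), np.uint8(130), np.uint8(90)]), (326, [np.uint8(78), np.uint8(115), np.uint8(91)]), (328, [np.uint8(79), np.uint8(123), np.uint8(91)])]
```

Call:
arm_command(
  commands=[
    [0,10,25,0,0,0],
    [0,10,50,0,0,0],
    [0,10,70,0,0,0],
    [0,10,80,0,0,0],
    [0,10,85,0,0,0],
    [0,10,87,0,0,0],
    [0,10,87,0,0,0],
  ],
)

```text
clock: 2.67
eef_pos: [0.4184, 0.1339, 0.0281]
orientation: [[-0.994, 0.114, 0.002], [0.114, 0.994, 0.001], [-0.001, 0.001, -1.0]]
ft_force: [-0.1, -0.0, 0.0]
width: 0.0212
grasp_force: 0.0
```

Run:
```python
from h import *
c=cam('wrist')
cv2.imwrite('pics/w2.png',c['frame'][:,:,::-1])
o=get_obs();print(o['eef_pos'],o['ft_force'])
```

```text
[0.41854001 0.13401348 0.02837288] [-0.57345228  0.63177575  0.90755502]
```

View pics/w2.png

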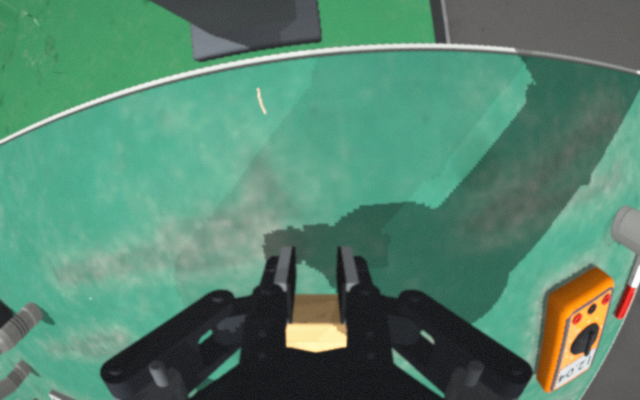

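Call:
arm_command(
  commands=[
    [-10,0,0,0,0,0],
    [-18,0,0,0,0,0],
    [-22,0,0,0,0,0],
    [-25,0,0,0,0,0],
    [-28,0,0,0,0,0],
    [-31,0,0,0,0,0],
    [-34,0,0,0,0,0],
    [-36,0,0,0,0,0],
  ],
)

```text
clock: 3.38
eef_pos: [0.4537, 0.1296, 0.0268]
orientation: [[-0.994, 0.113, -0.0], [0.113, 0.994, 0.0], [0.0, 0.0, -1.0]]
ft_force: [-0.2, 0.2, -0.0]
width: 0.0214
grasp_force: 0.0
```

Call:
arm_command(
  commands=[
    [-2,0,0,0,0,0],
    [-4,0,0,0,0,0],
    [-6,0,0,0,0,0],
    [-8,0,0,0,0,0],
    [-8,0,0,0,0,0],
  ],
)

```text
clock: 3.8
eef_pos: [0.4616, 0.1287, 0.0268]
orientation: [[-0.994, 0.113, -0.0], [0.113, 0.994, -0.0], [0.0, -0.0, -1.0]]
ft_force: [-0.1, -0.1, 1.0]
width: 0.0213
grasp_force: 0.0
```

```bash
cat > wd.py <<'E'
from h import *
a=cam('top');f=a['frame'];p=cloud(a)
hsv=cv2.cvtColor(f,cv2.COLOR_RGB2HSV)
m=((hsv[...,0]>12)&(hsv[...,0]<32)&(hsv[...,1]>50)&(hsv[...,2]>90));m[:,:275]=0;m[:,325:]=0;m[:180]=0;m[245:]=0
P=p[m&(p[...,2]<.1)];print(len(P),P.min(0).round(4),P.max(0).round(4),cv2.minAreaRect((P[:,:2]*1000).astype(np.float32)))
pm=((hsv[...,1]<40)&(hsv[...,2]>170));pm[:,:280]=0;pm[:,355:]=0;pm[:130]=0;pm[207:]=0
Q=p[pm];Q=Q[(Q[:,2]>.02)&(Q[:,2]<.065)];A=np.c_[Q[:,:2],np.ones(len(Q))]
for i in range(3):
    s=np.linalg.lstsq(A,Q[:,2],rcond=None)[0];k=abs(A@s-Q[:,2])<.005;A,Q=A[k],Q[k]
print('tilt',s,len(Q),'plate',cv2.minAreaRect(cv2.convexHull((Q[:,:2]*1000).astype(np.float32))))
o=get_obs();print(o['clock'],o['eef_pos'],o['ft_force'])
import sys
if len(sys.argv)>1: cv2.imwrite(sys.argv[1],cv2.resize(f[125:245,260:360,::-1],None,fx=5,fy=5,interpolation=cv2.INTER_CUBIC))
E
python3 wd.py
```

```text
210 [ 0.4865  0.0906 -0.004 ] [0.5593 0.1481 0.0167] ((535.3611450195312, 106.48292541503906), (89.01080322265625, 45.73296356201172), 39.627784729003906)
tilt [ 0.04679409 -0.07314082  0.01834095] 1854 plate ((651.26318359375, 63.652259826660156), (158.8094482421875, 189.7390594482422), 84.9565200805664)
3.85 [0.46147283 0.12866518 0.02674776] [ 0.17650723 -0.41406974 -0.60320017]
```

Call:
arm_command(
  commands=[
    [-2,0,0,0,0,0],
    [-4,0.4,0,0,0,0],
    [-6,0.6,0,0,0,0],
    [-8,0.8,0,0,0,0],
    [-10,1,0,0,0,0],
    [-12,1.2,0,0,0,0],
    [-14,1.4,0,0,0,0],
    [-16,1.6,0,0,0,0],
  ],
)

```text
clock: 4.52
eef_pos: [0.4777, 0.1285, 0.0268]
orientation: [[-0.994, 0.113, -0.0], [0.113, 0.994, 0.0], [0.0, 0.0, -1.0]]
ft_force: [-0.5, -0.5, -0.4]
width: 0.0212
grasp_force: 0.0
```

```bash
python3 wd.py
python3 - <<'E'
from h import *
a=cam('wrist')['frame'][200:400,220:420,::-1];b=cam('scene')['frame'][140:270,270:400,::-1]
cv2.imwrite('pics/d.png',np.hstack([cv2.resize(a,(400,400)),cv2.resize(b,(400,400))]))
E
```

```text
97 [ 0.4598  0.0906 -0.0031] [0.5589 0.1242 0.0367] ((512.1542358398438, 98.91459655761719), (101.6982421875, 31.611766815185547), 11.611348152160645)
tilt [ 0.04976228 -0.07124609  0.01618926] 1839 plate ((651.26953125, 63.27690505981445), (158.89013671875, 189.6486053466797), 84.52230834960938)
4.5667 [0.4778793  0.12846683 0.02677246] [ 0.30747088  0.26603211 -0.07867831]
```

View pics/d.png

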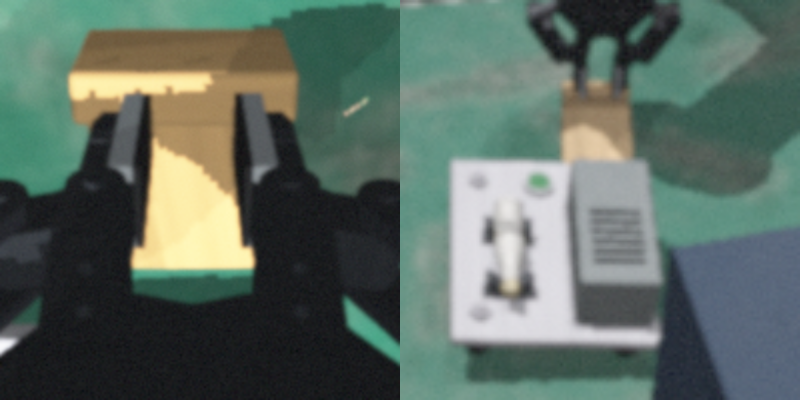

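The wrist crop shows the fingertips at about row 247 over the heel block. They have passed over it and the wedge hasn't moved. I'll get their true height from the wrist depth before going on.

Run:
```python
from h import *
c=cam('wrist');W=c['W'];v,u=np.mgrid[0:400,0:640]
dx=(u-c['cx'])/c['fx'];dy=(v-c['cy'])/c['fx'];t=np.hypot(dx,dy)+1e-9;k=np.tan(t)/t*c['depth']
p=np.stack([dx*k,-dy*k,-c['depth'],np.ones_like(t)],-1)@W.T
for uv in [(284,249),(286,256),(286,270),(288,285),(290,300),(294,315),(348,249),(350,256),(352,270),(300,240),(318,225),(318,245),(318,280),(318,325)]: print(uv,c['depth'][uv[1],uv[0]],p[uv[1],uv[0],:3].round(4))
print(W[:3,3])
```

```text
(284, 249) 0.15062617 [0.4649 0.1138 0.0408]
(286, 256) 0.14312829 [0.4648 0.1155 0.0486]
(286, 270) 0.13133572 [0.4651 0.1165 0.0611]
(288, 285) 0.12151806 [0.466  0.1181 0.0717]
(290, 300) 0.12447264 [0.474  0.1176 0.0712]
(294, 315) 0.20638366 [0.5353 0.1062 0.0055]
(348, 249) 0.14993638 [0.4682 0.145  0.0415]
(350, 256) 0.1440313 [0.4687 0.1453 0.0479]
(352, 270) 0.13161418 [0.4685 0.1449 0.0609]
(300, 240) 0.1574319 [0.4644 0.1215 0.0332]
(318, 225) 0.17064019 [0.4633 0.131  0.0186]
(318, 245) 0.15807337 [0.4682 0.1303 0.0335]
(318, 280) 0.19030388 [0.5037 0.1265 0.0113]
(318, 325) 0.21300073 [0.5491 0.1215 0.0024]
[0.39749274 0.13714221 0.17650758]
```

Call:
arm_command(
  commands=[
    [0,0,-10,0,0,0],
    [10,0,-20,0,0,0],
    [30,0,-30,0,0,0],
    [50,0,-30,0,0,0],
    [55,0,-30,0,0,0],
    [55,0,-30,0,0,0],
  ],
)

```text
clock: 5.22
eef_pos: [0.4224, 0.1352, 0.0579]
orientation: [[-0.994, 0.112, 0.001], [0.112, 0.994, 0.002], [-0.001, 0.002, -1.0]]
ft_force: [0.9, -0.0, -0.5]
width: 0.0214
grasp_force: 0.0
```

Call:
arm_command(
  commands=[
    [0,0,0,0,0,0],
    [0,0,0,0,0,0],
    [0,0,0,0,0,0],
    [0,0,0,0,0,0],
    [0,0,0,0,0,0],
    [0,0,0,0,0,0],
  ],
  gripper=0,
)

```text
clock: 5.72
eef_pos: [0.4229, 0.1345, 0.0566]
orientation: [[-0.994, 0.114, -0.001], [0.114, 0.994, -0.0], [0.001, -0.0, -1.0]]
ft_force: [-0.4, 0.8, 0.3]
width: 0.0004
grasp_force: 0.0
```

```bash
cat > tip.py <<'E'
from h import *
import sys
c=cam('wrist');W=c['W'];v,u=np.mgrid[0:400,0:640]
dx=(u-c['cx'])/c['fx'];dy=(v-c['cy'])/c['fx'];t=np.hypot(dx,dy)+1e-9;k=np.tan(t)/t*c['depth']
p=(np.stack([dx*k,-dy*k,-c['depth'],np.ones_like(t)],-1)@W.T)[...,:3]
o=get_obs();e=o['eef_pos'];print(e,o['width'],o['ft_force'])
q=(p-e)@o['orientation'];g=cv2.cvtColor(c['frame'],cv2.COLOR_RGB2HSV)
# dark/grey finger points near tool axis
m=(abs(q[...,1])<.06)&(abs(q[...,0])<.03)&(c['depth']>0)&(g[...,1]<60)
for w in range(-50,30,5):
    s=m&(q[...,2]*1000>=w)&(q[...,2]*1000<w+5)
    if s.sum()>5: print(w,s.sum(),q[s].min(0).round(3),q[s].max(0).round(3))
f=c['frame'][180:380,200:440,::-1]
cv2.imwrite(sys.argv[1],cv2.resize(f,(720,600)))
E
python3 tip.py pics/e.png
```

```text
[0.42290227 0.13455862 0.05659935] -0.0001550326276358399 [ 0.51243433  1.22604952 -0.70087112]
-50 264 [-0.009 -0.019 -0.05 ] [ 0.014  0.019 -0.045]
-45 468 [-0.01  -0.012 -0.045] [ 0.012  0.006 -0.04 ]
-40 312 [ 0.006 -0.014 -0.04 ] [ 0.012  0.013 -0.035]
-35 320 [ 0.006 -0.014 -0.035] [ 0.012  0.013 -0.03 ]
-30 291 [ 0.006 -0.014 -0.03 ] [ 0.012  0.013 -0.025]
-25 285 [ 0.006 -0.013 -0.025] [ 0.012  0.013 -0.02 ]
-20 228 [ 0.006 -0.012 -0.02 ] [ 0.012  0.012 -0.015]
-15 83 [ 0.007 -0.008 -0.015] [ 0.011  0.009 -0.01 ]
```

View pics/e.png

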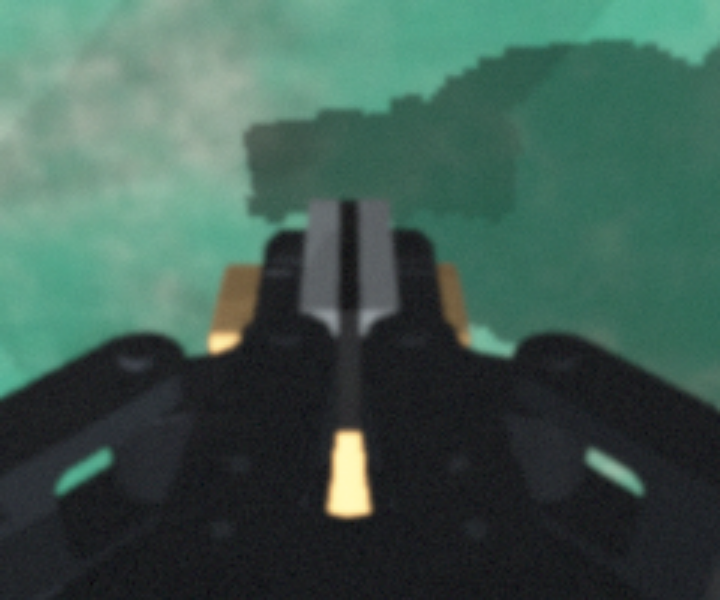

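Shut fingertips at about row 247 sit some 10 mm behind the reported TCP, not 19 mm ahead, which explains the overshoot. I'll go down in small steps and watch the force.

Call:
arm_command(
  commands=[
    [0,-2,15,0,0,0],
    [0,-2,28,0,0,0],
    [0,-2,32,0,0,0],
    [0,-2,35,0,0,0],
    [0,-2,37,0,0,0],
    [0,-2,37,0,0,0],
  ],
)

```text
clock: 6.27
eef_pos: [0.4227, 0.1328, 0.02]
orientation: [[-0.994, 0.113, 0.0], [0.113, 0.994, 0.0], [-0.0, 0.0, -1.0]]
ft_force: [-0.1, 0.0, 0.1]
width: -0.0001
grasp_force: 0.0
```

Call:
arm_command(
  commands=[
    [0,0,2,0,0,0],
    [0,0,4,0,0,0],
    [0,0,4,0,0,0],
  ],
)

```text
clock: 6.52
eef_pos: [0.4225, 0.1328, 0.0157]
orientation: [[-0.994, 0.113, -0.0], [0.113, 0.994, 0.0], [0.0, 0.0, -1.0]]
ft_force: [0.3, 0.1, -0.1]
width: 0.0002
grasp_force: 0.0
```

Call:
arm_command(
  commands=[
    [0,0,2,0,0,0],
    [0,0,4,0,0,0],
    [0,0,4,0,0,0],
  ],
)

```text
clock: 6.77
eef_pos: [0.4224, 0.1326, 0.0113]
orientation: [[-0.994, 0.113, -0.001], [0.113, 0.994, -0.0], [0.001, -0.0, -1.0]]
ft_force: [0.1, 0.4, -0.1]
width: -0.0003
grasp_force: 0.0
```

No bench contact at TCP z = 11 mm, so the tips really are short. I'll measure again and view it.

```bash
python3 tip.py pics/f.png
```

```text
[0.42243038 0.13260229 0.01151545] 7.439269197667178e-05 [0.03980361 0.83655911 0.33888471]
-50 241 [-0.009 -0.017 -0.05 ] [ 0.014  0.017 -0.045]
-45 492 [-0.011 -0.007 -0.045] [ 0.012  0.006 -0.04 ]
-40 302 [ 0.006 -0.013 -0.04 ] [ 0.012  0.013 -0.035]
-35 316 [ 0.006 -0.014 -0.035] [ 0.012  0.013 -0.03 ]
-30 310 [ 0.006 -0.014 -0.03 ] [ 0.012  0.013 -0.025]
-25 297 [ 0.006 -0.014 -0.025] [ 0.012  0.013 -0.02 ]
-20 242 [ 0.006 -0.013 -0.02 ] [ 0.012  0.013 -0.015]
-15 97 [ 0.007 -0.012 -0.015] [ 0.012  0.009 -0.011]
10 4301 [-0.023 -0.06   0.01 ] [0.03  0.007 0.014]
```

View pics/f.png

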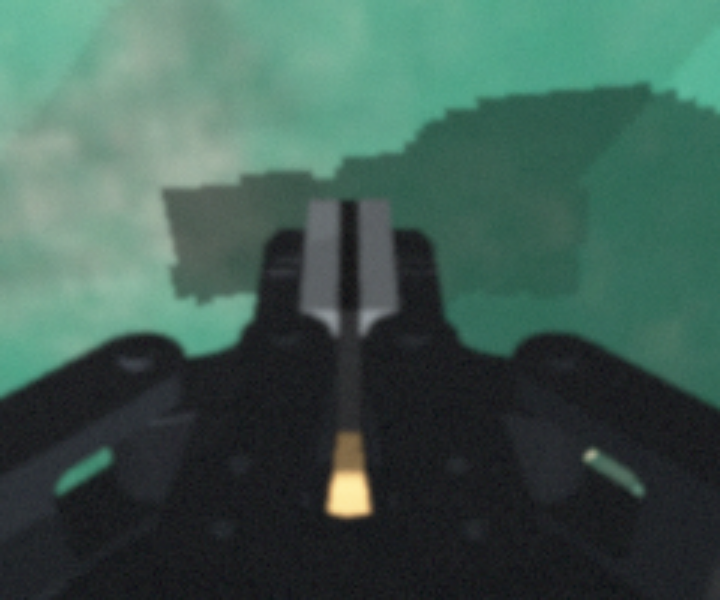

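Here the shut fingers are clear of the wedge, which shows in the slot at about (350,475). The bench is 11 mm ahead of the TCP and the tips are about 11 mm behind it, so I go down 11 mm more and then push.

Call:
arm_command(
  commands=[
    [0,0,3,0,0,0],
    [0,0,6,0,0,0],
    [0,0,9,0,0,0],
    [0,0,11,0,0,0],
    [0,0,11,0,0,0],
  ],
)

```text
clock: 7.23
eef_pos: [0.4222, 0.1325, 0.0001]
orientation: [[-0.994, 0.113, -0.001], [0.113, 0.994, -0.001], [0.001, -0.001, -1.0]]
ft_force: [-0.5, -1.3, 0.6]
width: -0.0
grasp_force: 0.0
```

Call:
arm_command(
  commands=[
    [-8,0,0,0,0,0],
    [-14,0,0,0,0,0],
    [-18,0,0,0,0,0],
    [-22,0,0,0,0,0],
    [-25,0,0,0,0,0],
    [-28,0,0,0,0,0],
    [-30,0,0,0,0,0],
    [-32,0,0,0,0,0],
  ],
)

```text
clock: 7.9
eef_pos: [0.4545, 0.129, 0.0007]
orientation: [[-0.994, 0.113, -0.0], [0.113, 0.994, -0.0], [0.0, -0.0, -1.0]]
ft_force: [-0.5, 0.4, -0.6]
width: -0.0
grasp_force: 0.3
```

Call:
arm_command(
  commands=[
    [-2,0.2,0,0,0,0],
    [-4,0.4,0,0,0,0],
    [-6,0.6,0,0,0,0],
    [-8,0.8,0,0,0,0],
    [-10,1,0,0,0,0],
    [-12,1.2,0,0,0,0],
    [-14,1.4,0,0,0,0],
    [-15,1.5,0,0,0,0],
  ],
)

```text
clock: 8.57
eef_pos: [0.4697, 0.1289, 0.0008]
orientation: [[-0.994, 0.113, -0.0], [0.113, 0.994, 0.0], [0.0, 0.0, -1.0]]
ft_force: [-0.6, -0.3, 0.4]
width: 0.0001
grasp_force: 0.3
```

```bash
python3 - <<'E'
from h import *
c=cam('wrist');a=c['frame'][180:380,220:420,::-1];b=cam('scene')['frame'][140:270,270:400,::-1]
cv2.imwrite('pics/g.png',np.hstack([cv2.resize(a,(400,400)),cv2.resize(b,(400,400))]))
E
python3 wd.py
```

```text
176 [ 0.5066  0.0906 -0.0024] [0.5641 0.1478 0.0194] ((548.1221313476562, 109.10089874267578), (77.6343765258789, 40.045169830322266), 45.34135437011719)
tilt [ 0.04805768 -0.07299613  0.01749839] 1863 plate ((651.1594848632812, 63.46211242675781), (158.9297332763672, 189.4356231689453), 84.64431762695312)
8.7167 [0.46961887 0.12890181 0.00086394] [-0.58408413 -0.10630185 -0.65668204]
```

View pics/g.png

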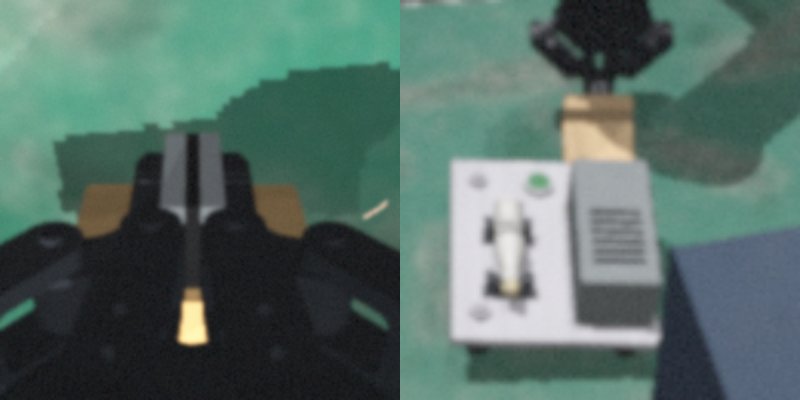

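The fingers are behind the heel now (wrist crop, heel columns 78–305, fingers centred at 193) and the wedge has started to move. I'll keep pushing.

Call:
arm_command(
  commands=[
    [-2,0.2,0,0,0,0],
    [-4,0.4,0,0,0,0],
    [-6,0.6,0,0,0,0],
    [-8,0.8,0,0,0,0],
    [-10,1,0,0,0,0],
    [-12,1.2,0,0,0,0],
    [-14,1.4,0,0,0,0],
    [-16,1.6,0,0,0,0],
  ],
)

```text
clock: 9.38
eef_pos: [0.4849, 0.1285, 0.0008]
orientation: [[-0.994, 0.113, -0.002], [0.113, 0.994, -0.0], [0.002, -0.001, -1.0]]
ft_force: [-6.1, 0.9, 4.4]
width: -0.0001
grasp_force: 3.2
```

Call:
arm_command(
  commands=[
    [-2,0.2,0,0,0,0],
    [-4,0.4,0,0,0,0],
    [-6,0.6,0,0,0,0],
    [-8,0.8,0,0,0,0],
    [-10,1,0,0,0,0],
    [-12,1.2,0,0,0,0],
    [-14,1.4,0,0,0,0],
  ],
)

```text
clock: 9.97
eef_pos: [0.499, 0.1283, 0.0008]
orientation: [[-0.994, 0.113, -0.002], [0.113, 0.994, -0.0], [0.002, -0.001, -1.0]]
ft_force: [-4.7, -0.8, 4.2]
width: -0.0
grasp_force: 2.9
```

```bash
python3 wd.py
```

```text
20 [0.5393 0.0932 0.0074] [0.561  0.1026 0.0173] ((550.1106567382812, 97.85225677490234), (21.784626007080078, 9.014002799987793), 1.5452152490615845)
tilt [ 0.01463311 -0.02188299  0.03616619] 1756 plate ((652.6470336914062, 61.65015411376953), (159.160400390625, 189.89280700683594), 84.85917663574219)
10.0167 [0.49949692 0.12833011 0.00080553] [-3.11165648 -0.32423894  1.28819942]
```

Call:
arm_command(
  commands=[
    [-2,0.2,0,0,0,0],
    [-4,0.4,0,0,0,0],
    [-6,0.6,0,0,0,0],
    [-8,0.8,0,0,0,0],
    [-10,1,0,0,0,0],
    [-12,1.2,0,0,0,0],
    [-12,1.2,0,0,0,0],
  ],
)

```text
clock: 10.6
eef_pos: [0.5117, 0.1282, 0.0008]
orientation: [[-0.994, 0.113, -0.001], [0.113, 0.994, -0.0], [0.001, -0.0, -1.0]]
ft_force: [-3.1, -0.5, 1.3]
width: -0.0002
grasp_force: 1.2
```

```bash
python3 wd.py; python3 wd.py|grep tilt
```

```text
6 [0.5487 0.0935 0.0066] [0.561  0.0968 0.015 ] ((555.2314453125, 93.73356628417969), (12.693933486938477, 2.9282405376434326), 14.985879898071289)
tilt [ 0.00576439 -0.00818553  0.04085844] 1689 plate ((653.4664306640625, 60.259578704833984), (157.954833984375, 190.59075927734375), 84.97591400146484)
10.65 [0.51167519 0.12821311 0.00073338] [-2.50289503  0.35902017  1.5492088 ]
tilt [ 0.00352129 -0.00580719  0.04224392] 1702 plate ((653.17578125, 59.945613861083984), (157.37477111816406, 189.81088256835938), 84.89962005615234)
```

Call:
arm_command(
  commands=[
    [-1,0.1,0,0,0,0],
    [-2,0.2,0,0,0,0],
    [-3,0.3,0,0,0,0],
    [-4,0.4,0,0,0,0],
    [-4,0.4,0,0,0,0],
  ],
)

```text
clock: 11.12
eef_pos: [0.5157, 0.1282, 0.0007]
orientation: [[-0.994, 0.113, -0.0], [0.113, 0.994, -0.0], [0.0, -0.0, -1.0]]
ft_force: [-5.1, 0.2, 2.8]
width: -0.0
grasp_force: 2.2
```

```bash
for i in 1 2 3; do python3 wd.py|grep tilt;done
```

```text
tilt [ 0.00111916 -0.00178614  0.04362887] 1658 plate ((653.5398559570312, 59.71844482421875), (157.3518829345703, 190.52980041503906), 84.49474334716797)
tilt [-0.00263157 -0.00394275  0.04616034] 1658 plate ((653.5072631835938, 59.78956604003906), (157.94454956054688, 189.74777221679688), 84.6213150024414)
tilt [ 0.00230097 -0.00513638  0.0429801 ] 1661 plate ((653.2818603515625, 60.01528549194336), (157.67556762695312, 189.93211364746094), 84.8268051147461)
```

Tilt is down to about 0.004 rad. Backing off and taking a last look.

Call:
arm_command(
  commands=[
    [-1,0,0,0,0,0],
    [-1,0,0,0,0,0],
    [5,0,0,0,0,0],
    [20,0,0,0,0,0],
    [45,0,0,0,0,0],
    [70,0,-20,0,0,0],
    [90,0,-55,0,0,0],
    [100,0,-90,0,0,0],
  ],
)

```text
clock: 11.93
eef_pos: [0.4144, 0.1392, 0.0909]
orientation: [[-0.994, 0.113, -0.0], [0.113, 0.994, -0.0], [0.0, -0.001, -1.0]]
ft_force: [2.0, 0.7, 0.1]
width: -0.0001
grasp_force: 0.0
```

Call:
arm_command(
  commands=[
    [0,-35,-20,0,0,0],
    [0,-70,-40,0,0,0],
    [0,-105,-60,0,0,0],
    [0,-140,-60,0,0,0],
    [0,-140,-60,0,0,0],
  ],
)

```text
clock: 12.35
eef_pos: [0.401, -0.0031, 0.1531]
orientation: [[-0.993, 0.117, 0.006], [0.117, 0.993, 0.001], [-0.006, 0.002, -1.0]]
ft_force: [0.3, -0.5, -0.9]
width: 0.0002
grasp_force: 0.0
```

```bash
for i in 1 2 3; do python3 wd.py pics/z.png|grep -v plate=;done
```

```text
272 [ 0.5236  0.0933 -0.0052] [0.5678 0.1604 0.0417] ((546.3236694335938, 127.38192749023438), (65.79100799560547, 39.2835578918457), 83.23650360107422)
tilt [ 0.00115745 -0.00240052  0.04379309] 1858 plate ((653.1809692382812, 60.79109573364258), (159.3268280029297, 189.97085571289062), 84.80062103271484)
12.4 [ 0.40091849 -0.00141583  0.15189542] [-0.48073211 -0.00442991 -0.30726388]
275 [ 0.5234  0.0933 -0.0042] [0.5681 0.1601 0.0425] ((546.4178466796875, 127.16096496582031), (65.22244262695312, 39.96866226196289), 82.9220962524414)
tilt [-0.00130303 -0.00294737  0.04536107] 1862 plate ((653.47607421875, 60.72175216674805), (159.12464904785156, 190.5673065185547), 84.8443603515625)
12.45 [ 4.00804790e-01 -3.03254608e-04  1.51164279e-01] [-0.08994272  1.44458914  0.80265068]
276 [ 5.235e-01  9.350e-02 -3.000e-04] [0.567  0.1599 0.0402] ((546.2453002929688, 127.007568359375), (64.74691772460938, 39.808860778808594), 83.60546875)
tilt [1.76267267e-03 3.45210544e-05 4.32282825e-02] 1849 plate ((653.2725830078125, 60.773136138916016), (159.09068298339844, 189.55191040039062), 84.9522476196289)
12.5 [0.40067723 0.00040605 0.1507096 ] [-0.40613392  0.13907163 -0.2201757 ]
```

View pics/z.png

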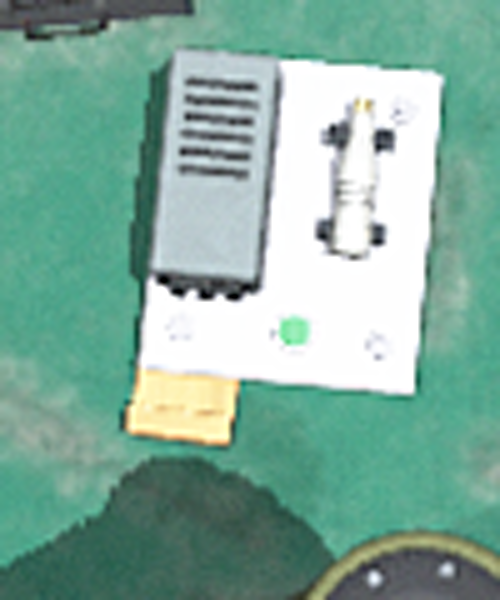

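The wedge sits under the near left corner, heel at about crop (180,425). The foot's bolt at (180,328) lies over the wedge's width, the plate is level to about 0.003 rad, and the arm is clear. Handing in.

```bash
python3 -c "
from h import *
print(r.finish_job())"
```

```text
the job is handed in; nothing more can be done
None
```

The wedge is under the short foot, the stand measures level to about 0.003 rad (limit 0.014), the arm is clear of everything, and the job was handed in at about 12.5 s; `finish_job()` returned no verdict.

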